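# Load two noodle-cup turn-over jigs

### The job

Load both turn-over jigs so that they are ready to be cranked: set the golden noodle cake upright on the middle of the red jig's platter and then put the red cup upside down over it; likewise the green cake and then the blue cup on the blue jig. Each cup must end with its rim flat on the platter inside the coloured ring, with the cake under it; set the cakes and cups down without dropping them. Leave the finished green cup and the markers where they are.

Things in the scene. Friction and masses are not known exactly. Their poses are not given: they have to be found in the camera images.
- cup_red_c (a point): White paper cup with wide red bands and gold lines, upside down (open rim down). Tapered: 88 mm high, 80 mm across the rim (bottom), 54 mm across the closed end (top), wall 3 mm, 30 g; inside 84 mm high, 74 mm across at the rim, 59 mm at 50 mm above it. Point: on its axis half-way up, 44 mm above the rim; z up. Hold it near the closed end: 65 mm wide at 51 mm above the rim.
- cup_blue_c (a point): The same cup with wide blue bands, also upside down. Same sizes, same point.
- cake_golden_c (a point): Golden-yellow dried noodle cake, rigid, round, 50 mm high, 56 mm across its underside tapering to 48 mm on top, 60 g, on a flat white dish, 6 mm high and 88 mm across, fixed to the table. Point: on its axis half-way up, 25 mm above its underside; z up.
- cake_green_c (a point): Green (spinach) dried noodle cake, same shape, size and point, on a dish of its own.
- seat_red (a point): Centre of the platter's top face on the red jig: a fixed turn-over stand (base 150 x 116 mm, two cheek plates, crank on the far side) with a level steel platter 110 mm across, top 140 mm above the table. On it a red ring, 92 mm inside, 104 mm outside, 4 mm high, the highest part of the jig, takes the cup's rim; a thin printed red circle marks the cake's place. z up.
- seat_blue (a point): The same for the blue jig (blue locating ring, blue printed ring, blue crank knob). Same sizes.
- finished_cup: A visitor's finished cup, green bands, upright with a green-and-white lid, 92 mm high, 85 mm across; origin at the centre of its underside. Not part of the job: leave it alone.
- marker_purple: Purple felt marker lying on the table between the jigs, 140 mm long, 18 mm thick, along its x axis; origin under its middle. Leave it alone.
- marker_yellow: Yellow felt marker lying on the table, same size and origin. Leave it alone.

How it is judged:
At the end, for the whole second after the job is handed in: Golden cake on the red platter, green cake on the blue, upright within 12 mm of centre; red cup over the golden cake, blue cup over the green, upside down within 10 mm of centre, rim flat on the platter inside its ring (3 mm, 0.04 rad); all released and at rest (horizontal distance between cake_golden_c and seat_red below 0.012 m and z of cake_golden_c in the frame of seat_red between 0.022 and 0.028 m and angle between each of cake_golden_c, cake_green_c's own z axis and vertical below 0.06 rad and linear speed of each of cake_golden, cup_red, cake_green, cup_blue below 0.02 m/s and horizontal distance between cup_red_c and seat_red below 0.01 m and z of cup_red_c in the frame of seat_red between 0.041 and 0.047 m and angle between each of cup_red_c, cup_blue_c's own z axis and vertical below 0.04 rad and horizontal distance between cake_green_c and seat_blue below 0.012 m and z of cake_green_c in the frame of seat_blue between 0.022 and 0.028 m and horizontal distance between cup_blue_c and seat_blue below 0.01 m and z of cup_blue_c in the frame of seat_blue between 0.041 and 0.047 m); the robot touches nothing.
It fails at once if the finished green cup or a marker is shifted by more than 25 mm (distance of any of finished_cup, marker_purple, marker_yellow from where it was at the start of the episode above 0.025 m).
It fails at once if a noodle cake is dropped or thrown (faster than 0.6 m/s out of the gripper: a fall of about 2 cm) ((linear speed of cake_golden above 0.6 m/s and contact force between cake_golden and the fingers below 0.02 N) or (linear speed of cake_green above 0.6 m/s and contact force between cake_green and the fingers below 0.02 N)).
It fails at once if a cup is dropped or thrown (faster than 0.6 m/s out of the gripper: a fall of about 2 cm) ((linear speed of cup_red above 0.6 m/s and contact force between cup_red and the fingers below 0.02 N) or (linear speed of cup_blue above 0.6 m/s and contact force between cup_blue and the fingers below 0.02 N)).
It also fails if it takes over 107 s, if anything falls off the work surface, if the arm or the gripper's body presses on something with over 40 N, if the wrist force passes 120 N, or if a joint passes its speed limit or range.

### The arm

A 6-joint arm with a two-finger parallel gripper is mounted at the origin on the work surface. World frame = base frame: x ahead of the robot, y to its left, z up, the work surface at z = 0. Lengths are in m, angles in rad, forces in N, time in s.
With the tool pointing down it reaches from about 0.35 to 0.775 m from the base axis. Payload 7.3 kg.
Tool frame: the origin (TCP) lies at the very end of the fingers, on their centre line; the grasp point (between the pads) lies 19 mm behind it; z points along the fingers, y is the line along which they close (so a half turn about z gives the same grasp; the last joint's range is limited). The gripper opens to 92 mm and grips with 3 to 60 N. Pads are 19 mm wide; open, the fingers measure 130 mm over their backs; the gripper's body (75 mm by 190 mm) begins 47 mm behind the grasp point.
Start: joints at [-1.371, 0.342, 1.524, -0, 1.275, -0.146], TCP at [0.178, -0.494, 0.227] pointing down, gripper open.
Joint ranges: [-2.53, 2.53], [-0.77, 2.02], [0.04, 2.7], [-1, 4.14], [0.28, 2.66], [-3.11, 3.11]. Speed limits (rad/s): [2.57, 2.57, 3.14, 3.14, 3.14, 3.14].

### API

Orientations are given as [roll, pitch, yaw] about the fixed x, y, z axes, in that order (R = Rz(yaw) Ry(pitch) Rx(roll)).
In Python, from cell import robot gives the robot as it stands.
- The arm moves only by the tool apply_moves, never from a script. Its argument "motion" is text: rows parted by semicolons, each of 7 numbers parted by spaces: the opening in per cent of the stroke, from 0 (shut) to 100 (fully open), then the shift along the tool's x, y, z in cm, then the turn, a rotation vector about the tool's x, y, z in rad. A call has 1 to 20 rows; each row shifts and turns the commanded pose from where the row before left it, along the tool's axes as they then stand; what a row does not reach is not made up. A row lasts 1/8 s, in which the tool goes at most 62.5 mm and 10.7 degrees, less where a joint would pass 70% of its speed; a pose out of reach is approached as far as the arm can. A call with a gripper value outside its range is refused whole. The fingers move at their own pace and stop on an object; "force" is the grip in N (left out, the last holds). Time passes only in rows, so rows that do not move let the fingers close. It gives the time, the measured TCP pose, the force, the opening and the grip force at its end, in the units of the state.
- robot.observe(): the state, without advancing time (a new reading comes with each control period).
- robot.read_camera(name): name is "scene" or "top" or "wrist"; returns a dict with "img" (480x640x3 uint8, red, green, blue), "fovy" (degrees; the focal length in pixels is half the picture's height over the tangent of half this angle, whatever the lens; pixels are square), "cx", "cy" (the principal point, pixels), "R" (3x3) and "t" (3): a world point X has camera coordinates R X + t; the wrist camera has in their place "hand_eye" (4x4, takes a point from camera to tool coordinates, whose origin is the TCP and whose axes are the flange's). Camera axes: x right, y down, z forward; pixel columns grow to the right and rows downward; lengths in m; the calibration is good to about 2 mm. A picture is of the moment at which its call begins: read the wrist's pose just before it. There is no depth.
- robot.hand_in(): hands the job in; it is judged then, once.
Trained networks look in a picture, given as the dict that the camera call returned (one of the last four; its "shot" number tells which), for a name from the list of things; names that differ only in an ending like _2 or _b are one class to them, and where a whole thing is asked for, a point or a joint stands for the part that bears it (a point fixed in the world has none). Each returns a list of dicts, best first, with "score" (0 to 1); they miss things now and then, are a little off and sometimes report something else, mostly with a low value. They report only what shows in the picture. A call takes as long as a camera call.
- robot.search_frame(target, picture): "centre" ([x, y, z] in m, in world coordinates, good to about 4 mm: the middle of the surface that is visible of it).
- robot.trace(target, picture): "pixels" (480x640 bool, what is visible of it).
The state is a dict: "time": time; "qpos": joint angles; "qvel": joint speeds; "joint_efforts": joint torques, N m; "tool_pos": TCP position; "tool_rot": TCP orientation; "contact_force": force on the tool from outside, world axes, zero at the start; "torque": the same for the moment, N m; "opening": finger opening in m; "grip_force": force on a finger pad.
Only numpy, scipy, OpenCV 4.12 (cv2) and the standard library are available. Lean on these libraries where they do the work, as an engineer would, in place of code of your own. Each camera call takes 0.05 s, during which the arm holds its last target. There are 200 camera calls.

## Working session

There is one attempt and no reset: what is moved stays moved. The work goes in short steps, Python scripts to look and compute and a tool call to move; the robot and the scene stay as the last step left them, time stands still between calls to the robot, and variables do not carry over. Pictures are saved under pics/ and viewed, at most 14 in all, crops included, and the job is handed in when it is done.

Besides the shell and the picture viewer there is one more tool, called after "Emit:" as name(argument=value, ...), one argument or row to a line, values as JSON. apply_moves: Moves the arm, as the interface text tells. Its arguments: {"type":"object","properties":{"motion":{"type":"string"},"force":{"type":"number"}},"required":["motion"]}

```bash
mkdir -p pics
cat > h.py <<'E'
import numpy as np, cv2
from cell import robot
def save(p,n): cv2.imwrite(f'pics/{n}.png',p['img'][:,:,::-1])
E
python3 - <<'E'
from h import *
print(robot.observe())
names=['cup_red_c','cup_blue_c','cake_golden_c','cake_green_c','seat_red','seat_blue','finished_cup','marker_purple','marker_yellow']
for c in ['scene','top']:
    p=robot.read_camera(c); save(p,c+'0')
    if c=='top': print(p['R'],p['t'],p['fovy'])
    for n in names:
        print(c,n,[(np.round(d['centre'],3).tolist(),round(d['score'],2)) for d in robot.search_frame(n,p)[:3]])
E
```

```text
{'time': 0.0, 'qpos': array([-1.37097266e+00,  3.42707220e-01,  1.52502462e+00,  4.02061949e-06,
        1.27535783e+00, -1.46027034e-01]), 'qvel': array([4.26789971e-04, 4.44705623e-05, 1.49740086e-03, 8.24498848e-04,
       1.70024583e-03, 1.30308741e-03]), 'joint_efforts': array([-2.46486015e-03, -4.31256795e+01, -2.44222176e+01,  7.16584828e-02,
        5.60771464e-02, -1.44944620e-04]), 'tool_pos': array([ 0.17790236, -0.49351581,  0.22605034]), 'tool_rot': array([-3.14011213e+00, -2.21632644e-04,  3.45849366e-01]), 'contact_force': array([-0.16845025, -0.16572654, -0.39046405]), 'torque': array([-0.01979026,  0.01603845, -0.05266657]), 'grip_force': 0.0, 'opening': 0.09205524438305974}
scene cup_red_c [([0.453, 0.098, 0.056], 0.61)]
scene cup_blue_c [([0.528, -0.268, 0.061], 0.58), ([0.487, 0.271, 0.045], 0.48)]
scene cake_golden_c [([0.443, -0.089, 0.051], 0.86), ([0.668, 0.154, 0.076], 0.59)]
scene cake_green_c [([0.49, 0.274, 0.044], 0.69)]
scene seat_red [([0.667, 0.157, 0.072], 0.63)]
scene seat_blue [([0.675, -0.163, 0.13], 0.71)]
scene finished_cup [([0.688, -0.352, 0.09], 0.89), ([0.627, -0.01, 0.016], 0.45), ([0.673, -0.166, 0.132], 0.37)]
scene marker_purple [([0.628, -0.006, 0.017], 0.91)]
scene marker_yellow [([0.664, 0.297, 0.019], 0.63)]
[[ 0.02018156 -0.99959385  0.02012049]
 [-0.9902566  -0.02275837 -0.13738242]
 [ 0.13778453 -0.01715186 -0.99031371]] [-0.04268466  0.56840351  0.99780261] 52.91229744469529
top cup_red_c [([0.433, 0.097, 0.082], 0.6)]
top cup_blue_c [([0.494, -0.253, 0.081], 0.66)]
top cake_golden_c [([0.425, -0.08, 0.058], 0.71)]
top cake_green_c [([0.474, 0.272, 0.059], 0.63)]
top seat_red [([0.652, 0.154, 0.139], 0.8)]
top seat_blue [([0.641, -0.145, 0.144], 0.91)]
top finished_cup [([0.674, -0.345, 0.093], 0.8)]
top marker_purple [([0.614, -0.004, 0.013], 0.82)]
top marker_yellow []
```

View pics/scene0.png

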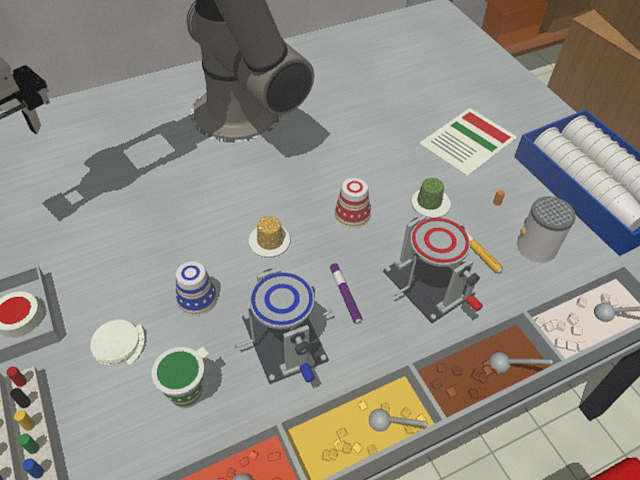

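View pics/top0.png

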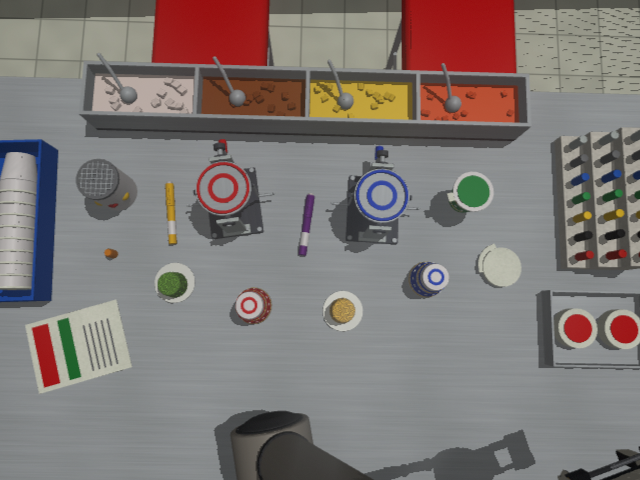

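```bash
cat >> h.py <<'E'
def bp(p,uv,z,R=None,t=None):
    R=p['R'] if R is None else R; t=p['t'] if t is None else t
    f=240/np.tan(np.radians(p['fovy'])/2)
    d=R.T@np.array([(uv[0]-p['cx'])/f,(uv[1]-p['cy'])/f,1]); c=-R.T@t
    return c+d*(z-c[2])/d[2]
def proj(p,X,R=None,t=None):
    R=p['R'] if R is None else R; t=p['t'] if t is None else t
    f=240/np.tan(np.radians(p['fovy'])/2); x=R@np.asarray(X)+t
    return np.array([p['cx']+f*x[0]/x[2],p['cy']+f*x[1]/x[2]])
def wrist():
    o=robot.observe(); p=robot.read_camera('wrist')
    from scipy.spatial.transform import Rotation as Ro
    T=np.eye(4); T[:3,:3]=Ro.from_euler('xyz',o['tool_rot']).as_matrix(); T[:3,3]=o['tool_pos']
    M=np.linalg.inv(T@p['hand_eye']); p['R'],p['t']=M[:3,:3],M[:3,3]
    return p
def colmask(p,col):
    h=cv2.cvtColor(p['img'],cv2.COLOR_RGB2HSV).astype(int); H,S,V=h[...,0],h[...,1],h[...,2]
    if col=='red': m=((H<8)|(H>172))&(S>120)&(V>70)
    if col=='blue': m=(H>105)&(H<130)&(S>110)&(V>50)
    if col=='white': m=(S<60)&(V>190)
    if col=='golden': m=(H>14)&(H<30)&(S>90)&(V>80)
    if col=='green': m=(H>35)&(H<80)&(S>90)&(V>30)
    return m
def fit(p,col,guess,z,rad,rmin,rmax):
    """ellipses of colour col near the guess, back-projected on plane z: centre and diameters"""
    m=colmask(p,col).astype(np.uint8)
    u=proj(p,guess); r=np.linalg.norm(proj(p,np.array(guess)+[0,rad,0])-u)
    w=np.zeros_like(m); cv2.circle(w,tuple(int(v) for v in u),int(r),1,-1)
    out=[]
    for c in cv2.findContours(m*w,cv2.RETR_LIST,cv2.CHAIN_APPROX_NONE)[0]:
        if len(c)<12: continue
        e=cv2.fitEllipse(c); X=np.array([bp(p,q[0],z) for q in c]); 
        (cx,cy),rr=cv2.fitEllipse((X[:,:2]*1e4).astype(np.float32))[:2]
        if rmin<rr[0]/1e4 and rr[1]/1e4<rmax: out.append((round(cx/1e4,4),round(cy/1e4,4),round(rr[0]/1e4,3),round(rr[1]/1e4,3)))
    return out
E
python3 - <<'E'
from h import *
G={'seat_red':('red',(.652,.154,.14),.144,.065,.015,.12),'seat_blue':('blue',(.641,-.147,.14),.144,.065,.015,.12),
'cup_red':('red',(.433,.097,.088),.088,.03,.008,.07),'cup_blue':('blue',(.494,-.253,.088),.088,.03,.008,.07),
'dish_g':('white',(.425,-.08,.006),.006,.06,.05,.12),'dish_gr':('white',(.474,.272,.006),.006,.06,.05,.12),
'cake_g':('golden',(.425,-.08,.056),.056,.045,.03,.09),'cake_gr':('green',(.474,.272,.056),.056,.045,.03,.09)}
for c in ['top','scene']:
    p=robot.read_camera(c)
    for k,v in G.items(): print(c,k,fit(p,*v))
E
```

```text
top seat_red [(0.6595, 0.1601, 0.044, 0.045), (0.6593, 0.16, 0.056, 0.058), (0.6596, 0.1602, 0.094, 0.094), (0.6597, 0.1604, 0.1, 0.102)]
top seat_blue [(0.6522, -0.1518, 0.044, 0.045), (0.6521, -0.1516, 0.057, 0.057), (0.6525, -0.1519, 0.094, 0.094), (0.6525, -0.152, 0.101, 0.101)]
top cup_red [(0.4329, 0.1071, 0.024, 0.026), (0.4329, 0.1073, 0.03, 0.032)]
top cup_blue [(0.4978, -0.2695, 0.026, 0.029)]
top dish_g [(0.4254, -0.0865, 0.077, 0.079)]
top dish_gr []
top cake_g [(0.4268, -0.0833, 0.047, 0.048)]
top cake_gr [(0.4744, 0.2732, 0.045, 0.058)]
scene seat_red [(0.6608, 0.1607, 0.044, 0.046), (0.6611, 0.1601, 0.056, 0.057), (0.6598, 0.161, 0.097, 0.098)]
scene seat_blue [(0.6542, -0.1521, 0.045, 0.045), (0.6544, -0.1521, 0.057, 0.057), (0.6535, -0.1518, 0.094, 0.094), (0.6533, -0.1519, 0.101, 0.101)]
scene cup_red [(0.4311, 0.1087, 0.026, 0.027), (0.4311, 0.1088, 0.03, 0.031)]
scene cup_blue [(0.4968, -0.2694, 0.028, 0.029)]
scene dish_g [(0.4233, -0.0846, 0.079, 0.084)]
scene dish_gr [(0.4755, 0.2835, 0.075, 0.085)]
scene cake_g [(0.4409, -0.0897, 0.051, 0.075)]
scene cake_gr [(0.4758, 0.2786, 0.045, 0.048)]
```

Emit:
apply_moves(
  motion="100 3 0 -2 0 0 0.115; 100 3 0 -2 0 0 0.115; 100 3 0 -2 0 0 0.115",
)

```text
time: 1.48
tool_pos: [0.266, -0.4731, 0.2875]
tool_rot: [3.141, -0.0, -0.003]
contact_force: [0.0, -0.9, 0.1]
opening: 0.0916
grip_force: 0.0
```

Emit:
apply_moves(
  motion="100 2 -4.85 0.85 0 0 0; 100 2 -4.85 0.85 0 0 0; 100 2 -4.85 0.85 0 0 0; 100 2 -4.85 0.85 0 0 0; 100 2 -4.85 0.85 0 0 0; 100 2 -4.85 0.85 0 0 0; 100 2 -4.85 0.85 0 0 0; 100 2 -4.85 0.8 0 0 0; 100 0 0 0 0 0 0; 100 0 0 0 0 0 0",
)

```text
time: 2.72
tool_pos: [0.4249, -0.0855, 0.2193]
tool_rot: [3.141, -0.0, 0.002]
contact_force: [0.5, 0.2, -0.1]
opening: 0.092
grip_force: 0.0
```

Run:
```python
from h import *
p=wrist(); save(p,'w1'); print(robot.observe()['tool_pos'],p['hand_eye'])
print(fit(p,'golden',(.426,-.0845,.056),.056,.045,.03,.09),fit(p,'white',(.426,-.0845,.006),.006,.055,.05,.12))
```

```text
[ 0.42482293 -0.08608156  0.21940949] [[-3.44183723e-04 -9.55093925e-01 -2.96303012e-01  8.07990973e-02]
 [ 9.99999549e-01 -6.63270071e-05 -9.47796798e-04  5.98934129e-04]
 [ 8.85582072e-04 -2.96303205e-01  9.55093517e-01 -1.58695050e-01]
 [ 0.00000000e+00  0.00000000e+00  0.00000000e+00  1.00000000e+00]]
[(0.4327, -0.086, 0.048, 0.056)] [(0.4245, -0.0886, 0.084, 0.088)]
```

View pics/w1.png

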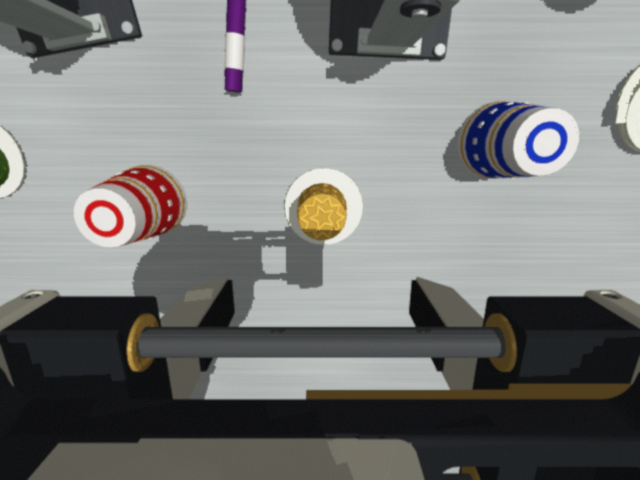

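Emit:
apply_moves(
  motion="100 0.2 0 5 0 0 0; 100 0 0 5 0 0 0; 100 0 0 5 0 0 0; 100 0 0 3 0 0 0; 100 0 0 1.5 0 0 0; 100 0 0 0.8 0 0 0; 100 0 0 0 0 0 0; 40 0 0 0 0 0 0; 40 0 0 0 0 0 0; 40 0 0 0 0 0 0; 40 0 0 0 0 0 0; 40 0 0 0 0 0 0; 40 0 0 0 0 0 0",
  force=15,
)

```text
time: 4.4
tool_pos: [0.427, -0.0853, 0.0163]
tool_rot: [3.141, -0.0, 0.001]
contact_force: [0.4, -0.1, 2.1]
opening: 0.0526
grip_force: 15.0
```

Emit:
apply_moves(
  motion="40 0 0 -1 0 0 0; 40 0 0 -3 0 0 0; 40 0 0 -5 0 0 0; 40 0 0 -5 0 0 0; 40 0 0 -4 0 0 0; 40 1.5 -1.5 -0.4 0 0 0; 40 3.5 -3.6 0 0 0 0; 40 3.5 -3.6 0 0 0 0; 40 3.5 -3.6 0 0 0 0; 40 3.5 -3.6 0 0 0 0; 40 3.5 -3.6 0 0 0 0; 40 2.5 -2.6 0 0 0 0; 40 1.3 -2 0 0 0 0; 40 0.5 -0.5 0 0 0 0; 40 0 0 0 0 0 0; 40 0 0 0 0 0 0",
)

```text
time: 6.4
tool_pos: [0.6593, 0.1599, 0.2005]
tool_rot: [3.141, 0.0, -0.0]
contact_force: [-0.5, -0.0, -0.8]
opening: 0.0528
grip_force: 14.9
```

Run:
```python
from h import *
o=robot.observe(); print(o['tool_pos'],o['tool_rot'],o['opening'],o['grip_force'])
p=wrist(); save(p,'w2')
print(fit(p,'red',(.66,.1605,.144),.144,.065,.015,.12))
```

```text
[0.65929862 0.15991522 0.20048537] [ 3.14119677e+00  2.32281937e-04 -4.60242137e-05] 0.05282755998278849 14.931554705835879
[(0.6625, 0.1602, 0.054, 0.055), (0.6624, 0.1603, 0.097, 0.098)]
```

View pics/w2.png

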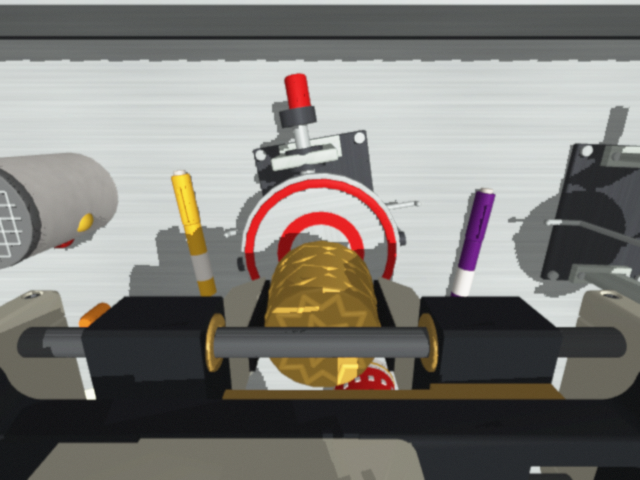

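Emit:
apply_moves(
  motion="40 0.1 0 2 0 0 0; 40 0 0 1.5 0 0 0; 40 0 0 1 0 0 0; 40 0 0 0.3 0 0 0; 40 0 0 0.15 0 0 0; 40 0 0 0 0 0 0; 40 0 0 0 0 0 0; 70 0 0 0 0 0 0; 90 0 0 0 0 0 0; 90 0 0 0 0 0 0; 90 0 0 0 0 0 0; 90 0 0 0 0 0 0",
)

```text
time: 7.95
tool_pos: [0.6607, 0.1608, 0.1507]
tool_rot: [3.141, -0.0, 0.001]
contact_force: [-0.2, -0.4, 0.8]
opening: 0.0823
grip_force: 0.0
```

Emit:
apply_moves(
  motion="90 0 0 -2 0 0 0; 90 0 0 -4 0 0 0; 100 0 0 -3 0 0 0; 100 -3 0.5 0 0 0 0; 100 -5 1.2 0 0 0 0; 100 -5 1.2 0 0 0 0; 100 -5 1.2 1 0 0 0; 100 -3.5 1 2 0 0 0; 100 -1.4 0.2 3 0 0 0; 100 0 0 2 0 0 0; 100 0 0 0 0 0 0; 100 0 0 0 0 0 0",
)

```text
time: 9.45
tool_pos: [0.4325, 0.1078, 0.1615]
tool_rot: [-3.142, -0.001, 0.001]
contact_force: [-0.0, 0.3, 0.7]
opening: 0.0916
grip_force: 0.0
```

Run:
```python
from h import *
print(robot.observe()['tool_pos'])
p=wrist(); save(p,'w3')
print(fit(p,'red',(.432,.108,.088),.088,.03,.008,.07))
p=robot.read_camera('top')
print(fit(p,'golden',(.66,.1605,.19),.19,.04,.03,.09),[d['centre'] for d in robot.search_frame('cake_golden_c',p)])
im=p['img'][100:340,130:450]; cv2.imwrite('pics/t3.png',cv2.resize(im,None,fx=2,fy=2)[:,:,::-1])
```

```text
[0.43247727 0.1077525  0.16149953]
[(0.4336, 0.1065, 0.023, 0.024), (0.4336, 0.1064, 0.033, 0.033)]
[(0.6532, 0.1559, 0.05, 0.062)] [[0.6521, 0.1592, 0.195]]
```

View pics/t3.png

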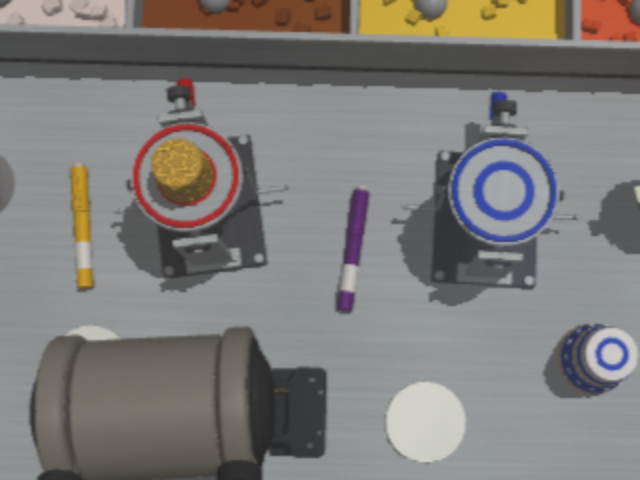

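```bash
cat >> h.py <<'E'
def frustum(p,col,g,zb,rb,zt,rt):
    """fit the axis xy of an upright frustum to the colour mask"""
    from scipy.optimize import minimize
    m=colmask(p,col).astype(np.uint8)
    a=np.linspace(0,2*np.pi,60); S=4
    u=proj(p,[g[0],g[1],(zb+zt)/2]); w=np.zeros_like(m); cv2.circle(w,tuple(int(v) for v in u),45,1,-1); m=cv2.medianBlur(m*w,3)
    m=cv2.resize(m,None,fx=S,fy=S,interpolation=cv2.INTER_NEAREST)
    def cost(x):
        P=[proj(p,[x[0]+r*np.cos(t),x[1]+r*np.sin(t),z]) for r,z in((rb,zb),(rt,zt)) for t in a]
        h=cv2.convexHull(((np.array(P)+.5)*S).astype(np.float32)); k=np.zeros_like(m); cv2.fillConvexPoly(k,h.astype(np.int32),1)
        return np.sum(k!=m)/m.sum()
    r=minimize(cost,g[:2],method='Nelder-Mead',options=dict(initial_simplex=[g[:2],[g[0]+.006,g[1]],[g[0],g[1]+.006]],xatol=2e-4,fatol=1e-4))
    return r.x.round(4),round(r.fun,3)
E
python3 - <<'E'
from h import *
for c in ('top','scene'):
    p=robot.read_camera(c)
    print(c,frustum(p,'golden',[.66,.16],.14,.028,.19,.024),frustum(p,'green',[.475,.28],.006,.028,.056,.024))
E
```

```text
top (array([0.6607, 0.1615]), np.float64(0.098)) (array([0.475, 0.28 ]), np.float64(inf))
scene (array([0.6586, 0.1638]), np.float64(0.201)) (array([0.4707, 0.2825]), np.float64(0.428))h.py:49: RuntimeWarning: divide by zero encountered in divide
  return np.sum(k!=m)/m.sum()
  np.max(np.abs(fsim[0] - fsim[1:])) <= fatol):
```

Emit:
apply_moves(
  motion="100 0 0.1 4 0 0 0; 100 0 0 4 0 0 0; 100 0 0 3 0 0 0; 100 0 0 1.5 0 0 0; 100 0 0 0.45 0 0 0; 100 0 0 0 0 0 0; 50 0 0 0 0 0 0; 50 0 0 0 0 0 0; 50 0 0 0 0 0 0; 50 0 0 0 0 0 0; 50 0 0 0 0 0 0",
  force=10,
)

```text
time: 11.08
tool_pos: [0.4321, 0.1067, 0.0315]
tool_rot: [3.142, -0.001, 0.001]
contact_force: [0.0, 0.7, 4.7]
opening: 0.0707
grip_force: 10.2
```

Emit:
apply_moves(
  motion="50 0 0 -1 0 0 0; 50 0 0 -3 0 0 0; 50 0 0 -5 0 0 0; 50 0 0 -5 0 0 0; 50 0 0 -5 0 0 0; 50 1.5 -0.4 -2.3 0 0 0; 50 3.5 -1 0 0 0 0; 50 4.5 -1 0 0 0 0; 50 4.5 -1 0 0 0 0; 50 4.5 -1 0 0 0 0; 50 3 -0.7 0 0 0 0; 50 1.3 -0.3 0 0 0 0; 50 0 0 0 0 0 0; 50 0 0 0 0 0 0; 50 0 0 0 0 0 0",
)

```text
time: 12.95
tool_pos: [0.6591, 0.1608, 0.2448]
tool_rot: [3.142, -0.0, 0.001]
contact_force: [-0.4, -0.7, -0.2]
opening: 0.0705
grip_force: 9.9
```

Run:
```python
from h import *
o=robot.observe(); print(o['tool_pos'],o['tool_rot'],o['opening'],o['grip_force'])
p=wrist(); q=robot.read_camera('scene')
cv2.imwrite('pics/c4.png',np.hstack([cv2.resize(p['img'][150:450,160:480],(400,375)),cv2.resize(q['img'][120:345,340:580],(400,375))])[:,:,::-1])
```

```text
[0.65908339 0.16077459 0.2447917 ] [ 3.14152534e+00 -1.93510705e-04  7.27384772e-04] 0.0704681183305833 9.87733077185112
```

View pics/c4.png

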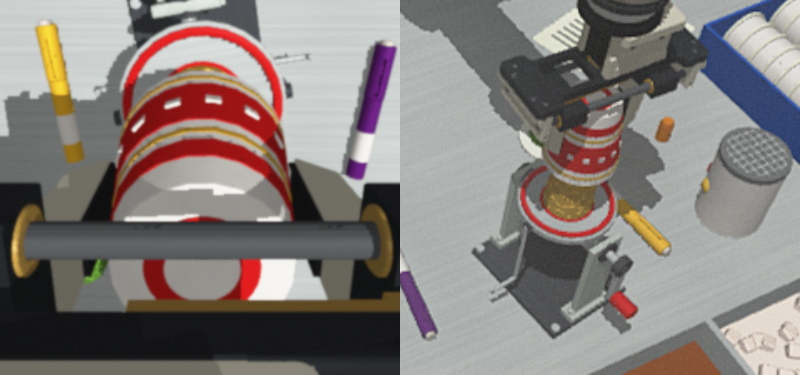

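Emit:
apply_moves(
  motion="50 0.1 0 1 0 0 0; 50 0 0 1.5 0 0 0; 50 0 0 1.5 0 0 0; 50 0 0 1 0 0 0; 50 0 0 0.5 0 0 0; 50 0 0 0 0 0 0",
)

```text
time: 13.8
tool_pos: [0.6606, 0.1609, 0.1889]
tool_rot: [3.141, 0.0, 0.001]
contact_force: [-0.4, -0.4, -1.0]
opening: 0.0706
grip_force: 9.9
```

Emit:
apply_moves(
  motion="50 0 0 0.8 0 0 0; 50 0 0 0.5 0 0 0; 50 0 0 0.3 0 0 0; 50 0 0 0.1 0 0 0; 50 0 0 0 0 0 0; 50 0 0 0 0 0 0",
)

```text
time: 14.55
tool_pos: [0.6608, 0.1609, 0.1724]
tool_rot: [3.142, -0.0, 0.001]
contact_force: [0.2, 1.0, 0.2]
opening: 0.0709
grip_force: 9.9
```

Emit:
apply_moves(
  motion="50 0 0 0.07 0 0 0; 50 0 0 0 0 0 0; 60 0 0 0 0 0 0; 80 0 0 0 0 0 0; 100 0 0 0 0 0 0; 100 0 0 0 0 0 0; 100 0 0 0 0 0 0; 100 0 0 0 0 0 0; 100 0 0 -2 0 0 0; 100 0 0 -4 0 0 0; 100 0 0 -3 0 0 0; 100 -2 -1 -1 0 0 0; 100 -4 -2.6 0 0 0 0; 100 -4 -2.7 0 0 0 0; 100 -4 -2.7 1 0 0 0; 100 -3 -2 2 0 0 0; 100 -1.6 -0.9 3 0 0 0; 100 0 0 3 0 0 0; 100 0 0 0 0 0 0; 100 0 0 0 0 0 0",
)

```text
time: 17.05
tool_pos: [0.4754, 0.2799, 0.1827]
tool_rot: [-3.141, -0.002, 0.0]
contact_force: [0.9, -0.7, -0.6]
opening: 0.0919
grip_force: 0.0
```

Run:
```python
from h import *
print(robot.observe()['tool_pos'])
p=wrist()
print(fit(p,'green',(.475,.28,.056),.056,.045,.02,.1),fit(p,'white',(.475,.28,.006),.006,.055,.05,.12),[d['centre'] for d in robot.search_frame('cake_green_c',p)])
q=robot.read_camera('top'); print(fit(q,'red',(.66,.1605,.228),.228,.03,.008,.07))
s=robot.read_camera('scene'); print(fit(s,'red',(.66,.1605,.228),.228,.03,.008,.07))
cv2.imwrite('pics/c5.png',np.hstack([cv2.resize(p['img'],(400,300)),cv2.resize(s['img'][120:300,340:580],(400,300))])[:,:,::-1])
```

```text
[0.47544789 0.27985367 0.18268529]
[(0.4812, 0.2795, 0.047, 0.057)] [(0.4795, 0.2803, 0.081, 0.089)] [[0.4829, 0.2834, 0.0559]]
[(0.6616, 0.161, 0.024, 0.025), (0.6615, 0.1613, 0.031, 0.032)]
[(0.6599, 0.1631, 0.025, 0.026), (0.6601, 0.1628, 0.031, 0.031)]
```

View pics/c5.png

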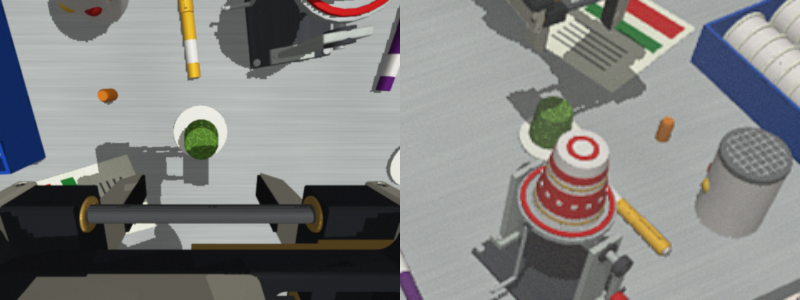

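Emit:
apply_moves(
  motion="100 0.1 0 4 0 0 0; 100 0 0 5 0 0 0; 100 0 0 4.3 0 0 0; 100 0 0 2 0 0 0; 100 0 0 1 0 0 0; 100 0 0 0.3 0 0 0; 100 0 0 0 0 0 0; 40 0 0 0 0 0 0; 40 0 0 0 0 0 0; 40 0 0 0 0 0 0; 40 0 0 0 0 0 0; 40 0 0 0 0 0 0; 40 0 0 0 0 0 0",
  force=15,
)

```text
time: 18.88
tool_pos: [0.4756, 0.2797, 0.0155]
tool_rot: [3.142, -0.0, 0.001]
contact_force: [0.9, 0.4, 1.7]
opening: 0.0529
grip_force: 15.0
```

Emit:
apply_moves(
  motion="40 0 0 -1 0 0 0; 40 0 0 -3 0 0 0; 40 0 0 -5 0 0 0; 40 0 0 -5 0 0 0; 40 0 1 -4.5 0 0 0; 40 0 3 0 0 0 0; 40 0 5 0 0 0 0; 40 0 5 0 0 0 0; 40 0 5 0 0 0 0; 40 1 5 0 0 0 0; 40 2.7 4 0 0 0 0; 40 3.5 4 0 0 0 0; 40 3.5 4 0 0 0 0; 40 3.5 4 0 0 0 0; 40 2.5 2.2 0 0 0 0; 40 1 1 0 0 0 0; 40 0 0 0 0 0 0; 40 0 0 0 0 0 0; 40 0 0 0 0 0 0",
)

```text
time: 21.25
tool_pos: [0.6526, -0.1514, 0.201]
tool_rot: [3.142, -0.0, 0.001]
contact_force: [-0.2, 0.6, -0.3]
opening: 0.0532
grip_force: 14.9
```

Run:
```python
from h import *
o=robot.observe(); print(o['tool_pos'],o['tool_rot'],o['opening'],o['grip_force'])
p=wrist()
print(fit(p,'blue',(.653,-.152,.144),.144,.065,.015,.12))
q=robot.read_camera('scene'); z=o['tool_pos'][2]-.0095
print(frustum(q,'green',[.653,-.152],z,.028,z+.05,.024))
```

```text
[ 0.65257799 -0.15136805  0.20102558] [ 3.14155328e+00 -1.69130943e-04  1.49040868e-03] 0.053184332977536636 14.934331396361813
[(0.6562, -0.1532, 0.053, 0.054), (0.6555, -0.1531, 0.096, 0.098)]
(array([ 0.6487, -0.1482]), np.float64(1.093))
```

Emit:
apply_moves(
  motion="40 0.05 0.1 2 0 0 0; 40 0 0 1.5 0 0 0; 40 0 0 1 0 0 0; 40 0 0 0.35 0 0 0; 40 0 0 0.15 0 0 0; 40 0 0 0 0 0 0; 40 0 0 0 0 0 0; 70 0 0 0 0 0 0; 90 0 0 0 0 0 0; 90 0 0 0 0 0 0; 90 0 0 0 0 0 0; 90 0 0 0 0 0 0; 90 0 0 -2 0 0 0; 90 0 0 -4 0 0 0; 100 0 0 -3 0 0 0",
)

```text
time: 23.22
tool_pos: [0.6537, -0.1532, 0.2422]
tool_rot: [3.141, -0.001, 0.001]
contact_force: [-0.1, 0.9, 0.3]
opening: 0.0886
grip_force: 0.0
```

Emit:
apply_moves(
  motion="100 -2 1 0 0 0 0; 100 -4 3 0 0 0 0; 100 -4 3 0 0 0 0; 100 -3.6 3 1 0 0 0; 100 -2 1.6 3 0 0 0; 100 0 0 4 0 0 0; 100 0 0 0 0 0 0; 100 0 0 0 0 0 0",
)

```text
time: 24.22
tool_pos: [0.4984, -0.2695, 0.1619]
tool_rot: [3.14, -0.002, 0.001]
contact_force: [0.2, -0.8, 0.3]
opening: 0.0916
grip_force: 0.0
```

Run:
```python
from h import *
print(robot.observe()['tool_pos'])
p=wrist()
print(fit(p,'blue',(.4973,-.2695,.088),.088,.03,.008,.07))
q=robot.read_camera('top'); s=robot.read_camera('scene')
for c in (q,s): print(frustum(c,'green',[.6535,-.1525],.14,.028,.19,.024))
cv2.imwrite('pics/c6.png',np.hstack([cv2.resize(q['img'][140:260,320:480],(400,300)),cv2.resize(s['img'][200:400,150:400],(400,300))])[:,:,::-1])
```

```text
[ 0.49844345 -0.26954298  0.1619462 ]
[(0.4988, -0.2718, 0.023, 0.024), (0.4989, -0.2718, 0.032, 0.033), (0.5136, -0.2498, 0.008, 0.014)]
(array([ 0.6524, -0.152 ]), np.float64(0.667))
(array([ 0.6516, -0.1523]), np.float64(0.422))
```

View pics/c6.png

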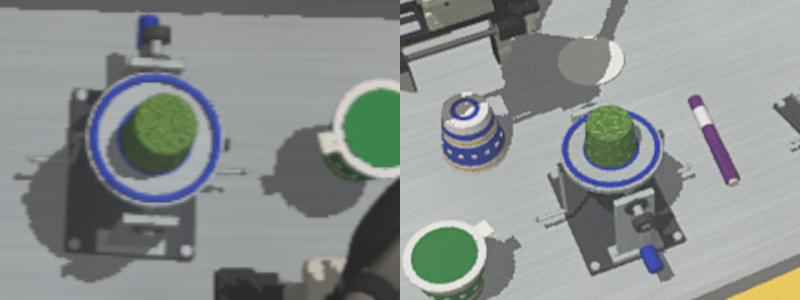

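```bash
sed -i 's/^def frustum(p,col,g,zb,rb,zt,rt):/def frustum(p,col,g,zb,rb,zt,rt,m=None):/; s/^    m=colmask(p,col).astype(np.uint8)\n    a=/&/' h.py
python3 - <<'E'
import re
s=open('h.py').read()
i=s.index('def frustum'); s=s[:i]+s[i:].replace("m=colmask(p,col).astype(np.uint8)","m=(colmask(p,col) if m is None else m).astype(np.uint8)")
open('h.py','w').write(s)
from h import *
for c in ('top','scene'):
    p=robot.read_camera(c)
    for d in robot.trace('cake_green_c',p)[:2]:
        m=d['pixels']; print(c,d['score'],m.sum(),frustum(p,'',[.6535,-.1525],.14,.028,.19,.024,m))
E
```

```text
top 0.58 735 (array([ 0.6529, -0.152 ]), np.float64(0.06))
top 0.54 516 (array([ 0.6535, -0.1525]), np.float64(inf))h.py:49: RuntimeWarning: divide by zero encountered in divide
  return np.sum(k!=m)/m.sum()
  np.max(np.abs(fsim[0] - fsim[1:])) <= fatol):
```

Emit:
apply_moves(
  motion="100 0 0.1 4 0 0 0; 100 0 0 4 0 0 0; 100 0 0 3 0 0 0; 100 0 0 1.5 0 0 0; 100 0 0 0.5 0 0 0; 100 0 0 0 0 0 0; 50 0 0 0 0 0 0; 50 0 0 0 0 0 0; 50 0 0 0 0 0 0; 50 0 0 0 0 0 0; 50 0 0 0 0 0 0",
  force=10,
)

```text
time: 25.95
tool_pos: [0.4979, -0.2705, 0.031]
tool_rot: [3.141, -0.001, 0.001]
contact_force: [-0.1, -0.7, 4.6]
opening: 0.0707
grip_force: 10.2
```

Emit:
apply_moves(
  motion="50 0 0 -1 0 0 0; 50 0 0 -3 0 0 0; 50 0 0 -5 0 0 0; 50 0 0 -5 0 0 0; 50 0 0 -5 0 0 0; 50 0 0 -2.4 0 0 0; 50 2.5 -2 0 0 0 0; 50 4 -3 0 0 0 0; 50 4 -3 0 0 0 0; 50 3 -2.4 0 0 0 0; 50 2 -1.4 0 0 0 0; 50 0 0 0 0 0 0; 50 0 0 0 0 0 0; 50 0 0 0 0 0 0",
)

```text
time: 27.7
tool_pos: [0.6517, -0.153, 0.2449]
tool_rot: [3.141, 0.0, -0.0]
contact_force: [0.4, -0.3, 0.1]
opening: 0.071
grip_force: 9.9
```

Run:
```python
from h import *
o=robot.observe(); print(o['tool_pos'],o['tool_rot'],o['opening'],o['grip_force'])
p=wrist(); q=robot.read_camera('scene')
cv2.imwrite('pics/c7.png',np.hstack([cv2.resize(p['img'][150:450,160:480],(400,375)),cv2.resize(q['img'][170:395,160:400],(400,375))])[:,:,::-1])
```

```text
[ 0.65169965 -0.15299135  0.24485167] [ 3.14133386e+00  1.50696562e-04 -4.21416577e-04] 0.0710221564047423 9.879576662206091
```

View pics/c7.png

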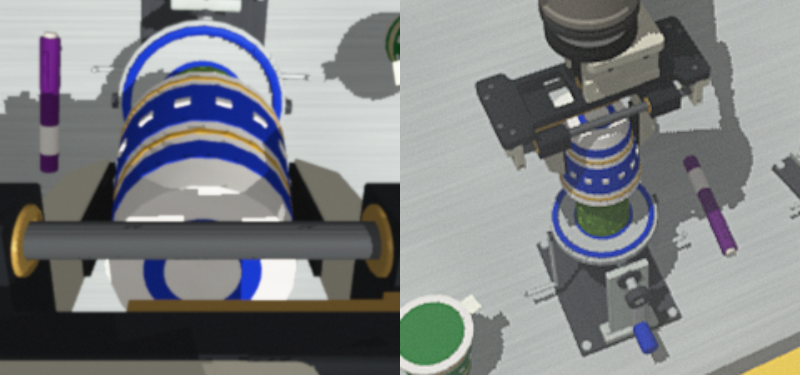

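The blue cup is held upright above the green cake, as in the red case.

Emit:
apply_moves(
  motion="50 0.1 0 1 0 0 0; 50 0 0 1.5 0 0 0; 50 0 0 1.5 0 0 0; 50 0 0 1 0 0 0; 50 0 0 0.5 0 0 0; 50 0 0 0 0 0 0",
)

```text
time: 28.55
tool_pos: [0.6534, -0.1521, 0.1892]
tool_rot: [-3.141, 0.0, 0.001]
contact_force: [0.9, 0.2, 0.4]
opening: 0.071
grip_force: 9.9
```

Emit:
apply_moves(
  motion="50 0 0 0.8 0 0 0; 50 0 0 0.5 0 0 0; 50 0 0 0.3 0 0 0; 50 0 0 0.1 0 0 0; 50 0 0 0 0 0 0; 50 0 0 0 0 0 0",
)

```text
time: 29.3
tool_pos: [0.6535, -0.1522, 0.1727]
tool_rot: [3.141, -0.0, 0.001]
contact_force: [0.8, 0.2, -0.2]
opening: 0.0709
grip_force: 9.9
```

Emit:
apply_moves(
  motion="50 0 0 0.12 0 0 0; 50 0 0 0 0 0 0; 60 0 0 0 0 0 0; 80 0 0 0 0 0 0; 100 0 0 0 0 0 0; 100 0 0 0 0 0 0; 100 0 0 0 0 0 0; 100 0 0 0 0 0 0; 100 0 0 -2 0 0 0; 100 0 0 -4 0 0 0; 100 0 0 -3 0 0 0; 100 -2 0 -1 0 0 0; 100 -4 0 0 0 0 0; 100 -5 0 0 0 0 0; 100 -5 0 0 0 0 0; 100 -4 0 0 0 0 0; 100 0 0 0 0 0 0; 100 0 0 0 0 0 0",
)

```text
time: 31.55
tool_pos: [0.4542, -0.1526, 0.2718]
tool_rot: [3.141, -0.002, 0.001]
contact_force: [1.2, 0.0, 0.5]
opening: 0.0913
grip_force: 0.0
```

Run:
```python
from h import *
q=robot.read_camera('top'); s=robot.read_camera('scene')
for c in (q,s): print(fit(c,'blue',(.6533,-.152,.228),.228,.03,.008,.07),fit(c,'red',(.66,.161,.228),.228,.03,.008,.07))
cv2.imwrite('pics/c8.png',np.hstack([cv2.resize(q['img'][130:260,190:450],(400,200)),cv2.resize(s['img'][150:310,190:510],(400,200))])[:,:,::-1])
```

```text
[(0.6537, -0.1517, 0.025, 0.025), (0.6533, -0.1515, 0.031, 0.031)] [(0.6616, 0.161, 0.024, 0.025), (0.6615, 0.1613, 0.031, 0.032)]
[(0.6522, -0.1506, 0.025, 0.026), (0.6526, -0.1508, 0.031, 0.032)] [(0.6599, 0.1631, 0.025, 0.026), (0.6602, 0.1628, 0.03, 0.031)]
```

View pics/c8.png

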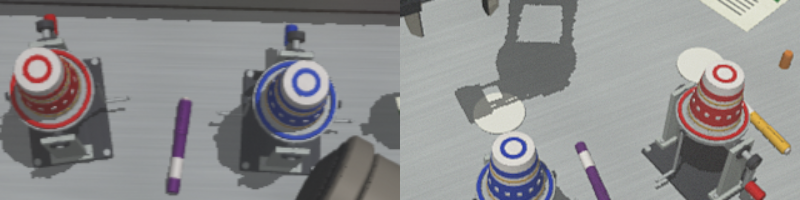

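Both cups sit level and centred inside their rings, and the dishes are empty.

```bash
python3 -c "
from h import *
print(robot.hand_in())"
```

```text
the job is handed in; nothing more can be done
None
```

I loaded both jigs and handed the job in at about 32 s: each cake is under its cup, and the last pictures show each cup centred to within about 3 mm, level inside its ring. The hand-in call returned no verdict.

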